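# Close the evidence jar

## Task

The seized memory sticks are in the open white jar in the foam tray: close it with its own lid, the larger of the two loose ones. Set the lid level on the mouth, catch the thread, screw it down until it is tight on its seal, and let go. Leave the other things on the desk where they are.

Things in the scene. Friction and masses are not known exactly. Their poses are not given: they have to be found in the camera images.
- jar_mouth (a point): Centre of the open jar's mouth, on top of its grey rubber seal, 115 mm above the desk; z up. White jar, 63 mm across, neck 50 mm (58 mm over the thread), mouth bevelled to 45 mm. A lid's underside stands 12 to 17.5 mm below this point when its lugs ride on the ridges or rib tops, about 18 mm in the gaps, 21 mm when it meets the seal, 22 to 23.5 mm when tight (seal 8 N per mm, 0.2 to 0.5 N m).
- jar_neck (a point): On the jar's axis, 12 mm below its mouth, where the thread starts. Three equal starts, right-hand. Clockwise from each, a ridge falls 6.5 mm per quarter turn and ends after 82 degrees at an upright stop rib as high as the starts; lugs go in by the 32 degree gap between a rib and the next ridge. The jar stands turned at random: these axes are the tray's, so where the starts are is not given.
- lid: The jar's lid: white ribbed plastic, 66 mm across, 26 mm high, 45 g, lying open side down. Origin at the centre of its underside (the skirt's rim), z up. Hollow 61 mm wide, 21 mm deep; three equal lugs inside the rim, 1 to 4 mm above it, 12 degrees wide, reaching 4.5 mm inwards, one on the lid's +x; 1 mm of play round the neck.
- lid_top (a point): Centre of the lid's flat top. Lugs on ridges, turned clockwise, only run down to the ribs: high and loose. Turned back (anticlockwise, under 1/3 turn) they climb, drop 6 mm into the gaps and stop firmly at the ribs (off a rib top they first drop onto a ridge's foot: go on). From that stop clockwise the lid screws down: seal met after some 52 degrees, tight after 80, end at ribs about 102.
- tray: Low black foam-lined tray, 130 x 250 x 40 mm, long side along its y; origin at the centre of its underside. It and the two white jars wedged in it cannot move: the open one 56 mm to its +y side, one already closed 56 mm to its -y side (that lid's top 119 mm above the desk).
- small_cap: Another container's cap, white, 40 mm across, 16 mm high, lying top up; not needed. Origin at the centre of its underside.
- keys: Two steel keys on a ring with a black fob, about 100 x 50 x 10 mm, lying flat. Origin under its ring.
- notes: A stack of four strapped banknote bundles, 66 x 156 x 48 mm, long side along its y. Origin at the centre of its underside.
- phone: A dark grey mobile phone lying flat, 72 x 150 x 9 mm, long side along its y. Origin at the centre of its underside.
- drive: An aluminium external drive, 80 x 115 x 16 mm. Origin at the centre of its underside.
- torch: A dark metal pocket torch lying along its x, 140 mm long, 32 mm across the head. Origin under its middle.
- marker: A plain yellow folded evidence marker standing like a tent, 75 mm long, 72 mm high. Origin at desk height under its ridge.

How it is judged:
By the outcome, as a careful person would: the job done as asked, in the order asked, and still so for the second after the job is handed in, with the robot touching nothing.
It also fails if it takes over 61 s, if anything falls off the work surface, if the arm or the gripper's body presses on something with over 40 N, if the wrist force passes 120 N, or if a joint passes its speed limit or range.

## Robot

A 7-joint arm with a two-finger parallel gripper is mounted at the origin on the work surface. World frame = base frame: x ahead of the robot, y to its left, z up, the work surface at z = 0. Lengths are in m, angles in rad, forces in N, time in s.
With the tool pointing down it reaches from about 0.4 to 0.85 m from the base axis. Payload 10.4 kg.
Tool frame: the origin (TCP) lies midway between the tips of the shut fingers; the grasp point (between the pads) lies 19 mm behind it (r.grasp_offset is the distance from the TCP to the grasp point, in m); x points along the fingers, y is the direction in which the jaws open and shut, and the axes are right-handed (so a half turn about x gives the same grasp; the last joint's range is limited). The gripper opens to 87 mm and grips with 3 to 60 N. Pads are 19 mm wide; open, the fingers measure 117 mm over their backs; the gripper's body (75 mm by 190 mm) begins 51 mm behind the grasp point.
Start: joints at [-0.023, 0.332, -0.065, 1.46, 0.022, 1.35, -0.088], TCP at [0.625, 0, 0.223] pointing down, gripper open.
Joint ranges: [-2.6, 2.6], [-0.5, 2.12], [-1.47, 1.34], [0.16, 2.42], [-1.27, 4.41], [0.06, 2.06], [-2.6, 2.6]. Speed limits (rad/s): [2.22, 2.22, 2.79, 2.79, 3.14, 3.14, 3.14].

## Interface

Orientations are given as a unit quaternion [x, y, z, w].
In Python, from bench import r, vision, close_job gives the robot as it stands. The module is installed in compiled form; this text tells all that it offers.
- The arm moves only by the shell command python3 -m pendant 'ROWS' [OPENING] [FORCE]. ROWS is text: rows parted by semicolons, each of 6 numbers parted by spaces: the shift along the tool's x, y, z in units of 0.25 m (1.0 is 0.25 m), then the turn, a rotation vector about the tool's x, y, z in units of 1.5 rad (1.0 is 1.5 rad). A call has 1 to 8 rows; each row is the pose to reach, as a shift and turn from the pose commanded when the call began, along the tool's axes at that moment; what a row does not reach only later rows make up. A row lasts 1/10 s, in which the tool goes at most 50 mm and 8.59 degrees, less where a joint would pass 70% of its speed; a pose out of reach is approached as far as the arm can. A call with a number of a shift or a turn outside -1 to 1 is refused whole. A call with a gripper value outside its range is refused whole. OPENING is the gripper command: -1 is shut, 1 is fully open, values between are in proportion, set as the call begins (- or left out, the last holds). The fingers move at their own pace and stop on an object; FORCE is the grip in N (left out, the last holds). Time passes only in rows, so rows that repeat a pose let the fingers close. It gives the time, the measured TCP pose, the force and the opening at its end, in the units of the state.
- r.read_state(): the state, without advancing time (a new reading comes with each control period).
- vision.camera(name): name is "scene" or "side" or "wrist"; returns (picture, depth): 384x512x3 uint8, blue, green, red; 384x512 float32, m along the optical axis (not along the pixel's ray), 0 where there is no reading.
- vision.get_calibration(name): a dict with "camera_matrix" (3x3 intrinsics, pixels), "rvec" (rotation vector, rad) and "tvec" (3), from world to camera coordinates, as OpenCV has them. Camera axes: x right, y down, z forward; pixel columns grow to the right and rows downward; lengths in m; the calibration is good to about 2 mm. A picture is of the moment at which its call begins: read the wrist's pose just before it. get_calibration takes no time and is no camera call; for the wrist camera it gives the pose at the moment of the call.
- close_job(): hands the job in, once; it reports no verdict.
The state is a dict: "time": time; "joint_positions": joint angles; "joint_vel": joint speeds; "joint_torque": joint torques, N m; "ee_pos": TCP position; "eef_rot": TCP orientation; "ft_force": force on the tool from outside, world axes, zero at the start; "torque": the same for the moment, N m; "width": finger opening in m.
Only numpy, scipy, OpenCV 4.12 (cv2) and the standard library are available. Lean on these libraries where they do the work, as an engineer would, in place of code of your own. Each camera call takes 0.05 s, during which the arm holds its last target. There are 200 camera calls.

## Working session

There is one attempt and no reset: what is moved stays moved. The work goes in short steps, Python scripts to look and compute and a shell command to move; the robot and the scene stay as the last step left them, time stands still between calls to the robot, and variables do not carry over. Pictures are saved under pics/ and viewed, about 8 in all and at most 12, crops included, and the job is handed in when it is done.

```bash
mkdir -p pics
cat > h.py <<'E'
import numpy as np, cv2
from bench import r, vision
from scipy.spatial.transform import Rotation as R
def cal(n):
    c=vision.get_calibration(n); K=np.array(c["camera_matrix"]); Rm=cv2.Rodrigues(np.array(c["rvec"],float))[0]; t=np.array(c["tvec"],float).ravel()
    return K,Rm,t
def ray(c,u,v,z):
    K,Rm,t=c; o=-Rm.T@t; d=Rm.T@np.linalg.inv(K)@np.array([u,v,1.]); return o+d*(z-o[2])/d[2]
def cloud(c,D):
    K,Rm,t=c; v,u=np.indices(D.shape); p=np.stack([(u-K[0,2])/K[0,0]*D,(v-K[1,2])/K[1,1]*D,D],-1)
    return (p-t)@Rm
def proj(c,p):
    K,Rm,t=c; q=K@(Rm@np.array(p)+t); return q[:2]/q[2]
E
python3 - <<'E'
from h import *
s=r.read_state(); print(s["time"],s["ee_pos"],s["eef_rot"],s["ft_force"],s["width"],r.grasp_offset)
for n in("scene","side","wrist"):
    c=cal(n); I,D=vision.camera(n); np.savez(f"pics/{n}0.npz",I=I,D=D,K=c[0],R=c[1],t=c[2]); cv2.imwrite(f"pics/{n}0.png",I); print(n,-c[1].T@c[2],c[1][2])
a=[cv2.imread(f"pics/{n}0.png") for n in("scene","side")]
cv2.imwrite("pics/two.png",cv2.resize(np.vstack(a),None,fx=.78,fy=.78))
E
```

```text
0.0 [6.24611787e-01 1.35116752e-05 2.21740406e-01] [-0.4996131  -0.5003518   0.50036581 -0.49966877] [-0.54655495  0.20260007  0.70771168] 0.08670551431181128 0.0187
scene [1.32732739 0.62645231 1.08301688] [-0.53601098 -0.48698484 -0.68959263]
side [0.11277763 0.97881915 0.82031281] [ 0.33278431 -0.77502294 -0.53720951]
wrist [0.62467389 0.08272527 0.38483334] [-0.0011294  -0.29997238 -0.95394722]
```

View pics/scene0.png

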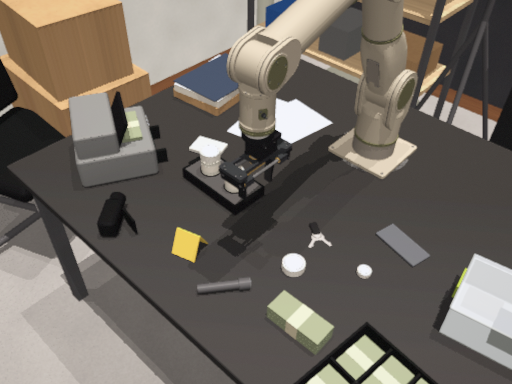

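View pics/side0.png

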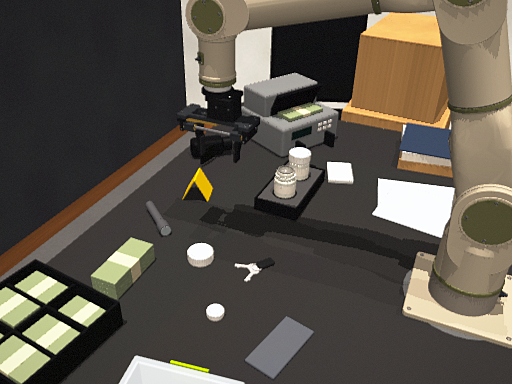

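The tray stands under the gripper. The large lid is at scene (293,265) / side (200,254), and the small cap at scene (364,271). The open jar is the nearer one, at side (285,180), and the closed jar is at side (300,160).

Run:
```python
from h import *
for n in("scene","side","wrist"):
    f=np.load(f"pics/{n}0.npz"); c=(f["K"],f["R"],f["t"]); P=cloud(c,f["D"]); I=f["I"].astype(int)
    white=(I.min(2)>120)&(I.max(2)-I.min(2)<40)&(f["D"]>0)&(P[...,0]>.3)&(P[...,0]<.95)&(abs(P[...,1])<.5)&(P[...,2]<.16)
    k,L,st,ce=cv2.connectedComponentsWithStats(white.astype(np.uint8))
    for i in range(1,k):
        if st[i,4]<60: continue
        p=P[L==i]; zt=np.percentile(p[:,2],95); q=p[abs(p[:,2]-zt)<.004]
        print(n,ce[i].round(),st[i,4],"ztop",zt.round(4),"min",q.min(0).round(3),"max",q.max(0).round(3),"mid",((q.min(0)+q.max(0))/2).round(4), len(q))
f=np.load("pics/wrist0.npz");cv2.imwrite("pics/w0.png",f["I"])
f=np.load("pics/side0.npz"); cv2.imwrite("pics/sc.png",cv2.resize(f["I"][130:290,160:350],None,fx=4,fy=3.75))
```

```text
scene [209. 153.] 877 ztop 0.1176 min [ 0.481 -0.332  0.114] max [ 0.547 -0.268  0.122] mid [ 0.5137 -0.2996  0.1176] 175
scene [140. 148.] 292 ztop 0.1106 min [ 0.596 -0.5    0.107] max [ 0.724 -0.447  0.114] mid [ 0.6599 -0.4732  0.11  ] 131
scene [231. 188.] 73 ztop 0.0688 min [ 0.54  -0.199  0.065] max [ 0.547 -0.169  0.069] mid [ 0.5432 -0.184   0.0671] 9
scene [403. 246.] 790 ztop 0.0105 min [0.301 0.238 0.007] max [0.377 0.391 0.014] mid [0.3387 0.3145 0.0101] 462
scene [318. 240.] 156 ztop 0.0044 min [0.459 0.099 0.   ] max [0.525 0.166 0.007] mid [0.492  0.1328 0.0037] 85
scene [293. 264.] 470 ztop 0.0264 min [0.584 0.107 0.022] max [0.647 0.169 0.028] mid [0.6154 0.1376 0.0253] 214
scene [364. 271.] 178 ztop 0.016 min [0.475 0.273 0.012] max [0.515 0.308 0.019] mid [0.495  0.2909 0.0154] 80
scene [225. 284.] 163 ztop 0.0299 min [0.741 0.01  0.026] max [0.855 0.098 0.034] mid [0.7976 0.0539 0.0299] 72
scene [300. 317.] 1526 ztop 0.0493 min [0.715 0.189 0.045] max [0.785 0.344 0.052] mid [0.75   0.2664 0.0488] 948
scene [360. 357.] 1084 ztop 0.0329 min [0.673 0.396 0.029] max
[... 1666 characters left out ...]
 [ 61. 327.] 115 ztop 0.0471 min [0.72  0.478 0.043] max [0.749 0.499 0.049] mid [0.7345 0.4887 0.0459] 89
wrist [243.  51.] 3287 ztop 0.0274 min [0.579 0.105 0.023] max [0.643 0.169 0.029] mid [0.6113 0.1368 0.0263] 2857
wrist [135.  64.] 1452 ztop 0.0057 min [0.453 0.098 0.002] max [0.523 0.167 0.01 ] mid [0.4881 0.1325 0.0057] 1108
wrist [391. 127.] 2387 ztop 0.0325 min [0.734 0.004 0.029] max [0.852 0.101 0.035] mid [0.7928 0.0525 0.0317] 870
wrist [494. 176.] 300 ztop 0.002 min [ 0.944 -0.114 -0.001] max [0.95  0.076 0.003] mid [ 9.468e-01 -1.900e-02  6.000e-04] 300
wrist [184. 320.] 2667 ztop 0.1132 min [ 0.49  -0.18   0.109] max [ 0.534 -0.163  0.117] mid [ 0.5124 -0.1716  0.1132] 296
```

View pics/w0.png

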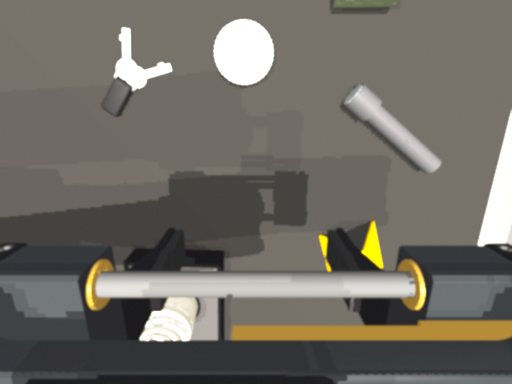

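The wrist view shows the lid clearly at (243,51). Next I move so the open jar comes into clear wrist view and measure it with the same camera.

```bash
python3 -m pendant '-0 -0.45 1 0 0 0;0 -0.45 1 0 0 0;0 -0.45 1 0 0 0;0 -0.45 1 0 0 0;0 -0.45 1 0 0 0;0 -0.45 1 0 0 0;0 -0.45 1 0 0 0;0 -0.45 1 0 0 0'
python3 - <<'E'
from h import *
s=r.read_state(); print(s["time"],s["ee_pos"],s["eef_rot"],s["joint_vel"].__abs__().max() if hasattr(s["joint_vel"],"max") else s["joint_vel"])
c=cal("wrist"); I,D=vision.camera("wrist"); np.savez("pics/wj.npz",I=I,D=D,K=c[0],R=c[1],t=c[2])
P=cloud(c,D); m=(D>0)&(abs(P[...,2]-.113)<.007)&(P[...,1]>-.23)&(P[...,1]<-.14)&(abs(P[...,0]-.51)<.05)
ys,xs=np.nonzero(m); print(m.sum(),xs.min(),xs.max(),ys.min(),ys.max())
p=P[m]; print(np.percentile(p[:,2],[5,50,95]),p.min(0),p.max(0),(p.min(0)+p.max(0))/2)
A=np.c_[p[:,:2],np.ones(len(p))]; x=np.linalg.lstsq(A,(p[:,:2]**2).sum(1),rcond=None)[0]; print(x[:2]/2)
y0,x0=int(ys.mean())-75,int(xs.mean())-100; y0=max(y0,0);x0=max(x0,0)
cv2.imwrite("pics/wj.png",cv2.resize(I[y0:y0+150,x0:x0+200],None,fx=4,fy=4,interpolation=cv2.INTER_CUBIC)); print(x0,y0)
E
```

```text
time: 0.95
ee_pos: [0.5125, -0.2499, 0.2224]
eef_rot: [0.5, 0.5, -0.5, 0.5]
ft_force: [0.2, 0.5, -0.5]
width: 0.0869
0.95 [ 0.51246667 -0.24985113  0.22239133] [ 0.50029109  0.49996159 -0.50005984  0.49968729] 0.026850368118434477
1111 227 284 98 155
[0.10637716 0.11353298 0.1168749 ] [ 0.48587673 -0.21418462  0.10600956] [ 0.53952753 -0.16282637  0.11809933] [ 0.51270213 -0.18850549  0.11205444]
[ 0.51126732 -0.18943646]
154 52
```

View pics/wj.png

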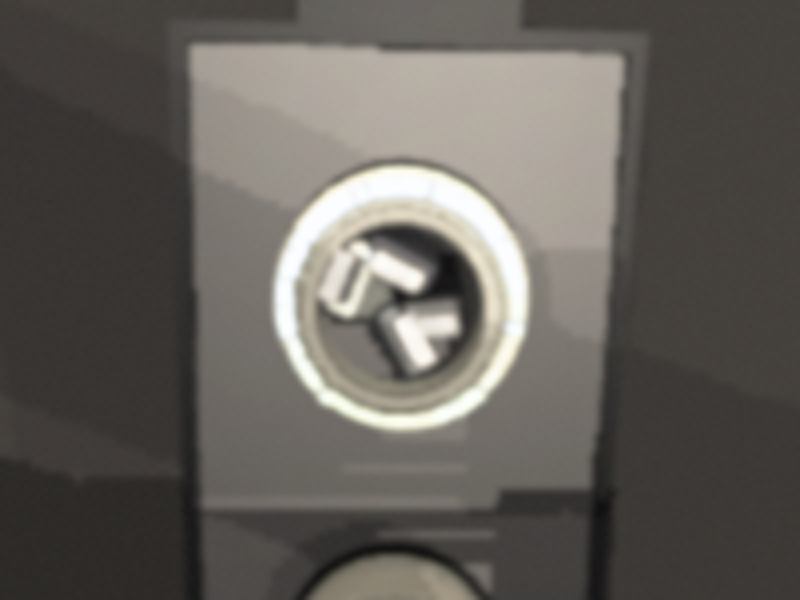

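The wrist view shows the open mouth: the grey seal ring is centred near crop (400,306), image (254,128.5), with the memory sticks inside. I'll refine the centre by ellipse fit and do the same for the lid.

Run:
```python
from h import *
f=np.load("pics/wj.npz"); c=(f["K"],f["R"],f["t"]); I=f["I"]; P=cloud(c,f["D"])
g=I.min(2)
b=((g>225)).astype(np.uint8); b[:85]=0;b[165:]=0
cs,h=cv2.findContours(b,cv2.RETR_CCOMP,cv2.CHAIN_APPROX_NONE)
for k in cs:
    if len(k)>60:
        e=cv2.fitEllipse(k); print(e); 
        for z in(.115,.103,.1,.085): print(z,ray(c,*e[0],z).round(4), end=" ")
        print("diam@.115",np.array(e[1])*(-(c[1].T@c[2])[2]-.115)/c[0][0,0]/.95)
m=(P[...,2]>.1125)&(P[...,2]<.12)&(P[...,1]>-.225)&(P[...,1]<-.15)&(abs(P[...,0]-.51)<.04); p=P[m]
print(len(p),p.min(0),p.max(0),(p.min(0)+p.max(0))/2,np.median(p[:,2]))
f=np.load("pics/wrist0.npz"); c=(f["K"],f["R"],f["t"]); I=f["I"]
b=(I.min(2)>170).astype(np.uint8); b[110:]=0; b[:,:200]=0; b[:,290:]=0
for k in cv2.findContours(b,cv2.RETR_EXTERNAL,cv2.CHAIN_APPROX_NONE)[0]:
    if len(k)>60: e=cv2.fitEllipse(k); print("lid",e,ray(c,*e[0],.026),ray(c,*e[0],.013))
P=cloud(c,f["D"]); m=(b>0)&(P[...,2]>.022); p=P[m]; print((p.min(0)+p.max(0))/2,np.ptp(p,axis=0),np.median(p,axis=0),p.mean(0))
```

```text
((253.7736053466797, 126.93789672851562), (58.69551467895508, 60.40134811401367), 175.58116149902344)
0.115 [ 0.5111 -0.1878  0.115 ] 0.103 [ 0.5111 -0.1888  0.103 ] 0.1 [ 0.5111 -0.189   0.1   ] 0.085 [ 0.511  -0.1901  0.085 ] diam@.115 [0.05721597 0.0588788 ]
626 [ 0.48842259 -0.21375788  0.11250389] [ 0.53516818 -0.16632131  0.11809933] [ 0.51179538 -0.19003959  0.11530161] 0.11573835724963838
lid ((243.32550048828125, 51.505615234375), (59.90010452270508, 65.62548065185547), 175.8450927734375) [0.61122292 0.13740638 0.026     ] [0.61073561 0.1393874  0.013     ]
[0.61131423 0.12584738 0.20350525] [0.06426216 0.08624421 0.36265618] [0.61174816 0.13740312 0.02589558] [0.61163398 0.13712755 0.02701028]
```

Jar axis comes out at about (0.5114, -0.1893) and the lid at (0.6113, 0.1372). I move to the same viewing geometry over the lid, so the camera bias cancels.

```bash
python3 -m pendant '0 0.395 -1 0 0 0;0 0.395 -1 0 0 0;0 0.395 -1 0 0 0;0 0.395 -1 0 0 0;0 0.395 -1 0 0 0;0 0.395 -1 0 0 0;0 0.395 -1 0 0 0'
python3 -m pendant '0.356 0 -0.304 0 0 0;0.356 0 -0.304 0 0 0;0.356 0 -0.304 0 0 0;0.356 0 -0.304 0 0 0;0.356 0 -0.304 0 0 0'
python3 - <<'E'
from h import *
s=r.read_state(); print(s["time"],s["ee_pos"],s["eef_rot"],np.abs(s["joint_vel"]).max(),s["joint_positions"])
c=cal("wrist"); I,D=vision.camera("wrist"); np.savez("pics/wl.npz",I=I,D=D,K=c[0],R=c[1],t=c[2])
P=cloud(c,D); m=(I.min(2)>150)&(abs(P[...,0]-.611)<.045)&(abs(P[...,1]-.137)<.045)
for k in cv2.findContours(m.astype(np.uint8),cv2.RETR_EXTERNAL,cv2.CHAIN_APPROX_NONE)[0]:
    if len(k)>60: e=cv2.fitEllipse(k); print("lid",e,ray(c,*e[0],.026),ray(c,*e[0],.013))
m&=(abs(P[...,2]-.027)<.004); p=P[m]; print((p.min(0)+p.max(0))/2,np.ptp(p,axis=0),np.median(p,axis=0),p.mean(0))
E
```

```text
time: 1.7
ee_pos: [0.6117, 0.0067, 0.222]
eef_rot: [0.498, 0.503, -0.497, 0.501]
ft_force: [-0.5, -0.6, -0.3]
width: 0.0866
time: 2.2
ee_pos: [0.6119, 0.0747, 0.1347]
eef_rot: [0.5, 0.499, -0.5, 0.5]
ft_force: [1.0, 0.1, 0.8]
width: 0.0872
2.2 [0.61189126 0.07470201 0.13468167] [ 0.50032908  0.49931339 -0.50007473  0.50028214] 0.017685247985039818 [-0.10542579  0.37516858 -0.11391691  1.59208644  0.04617642  1.1758818
 -0.23002115]
lid ((254.16795349121094, 125.09485626220703), (71.68692779541016, 73.55079650878906), 1.2576029300689697) [0.61106666 0.13813391 0.026     ] [0.61104301 0.13720409 0.013     ]
[0.61136838 0.13686774 0.0259834 ] [0.06529546 0.06440644 0.00596123] [0.61176264 0.1382087  0.0259631 ] [0.61143377 0.13782025 0.02596152]
```

```bash
python3 -m pendant '0.1 -0.002 -0.252 0 0 0;0.34 -0.002 -0.252 0 0 0;0.34 -0.002 -0.252 0 0 0;0.44 -0.002 -0.252 0 0 0;0.515 -0.002 -0.252 0 0 0;0.515 -0.002 -0.252 0 0 0;0.515 -0.002 -0.252 0 0 0'
python3 -m pendant '0 0 0 0 0 0;0 0 0 0 0 0;0 0 0 0 0 0;0 0 0 0 0 0;0 0 0 0 0 0;0 0 0 0 0 0;0 0 0 0 0 0' -1 40
```

```text
time: 2.95
ee_pos: [0.6121, 0.1379, 0.0064]
eef_rot: [0.501, 0.499, -0.5, 0.5]
ft_force: [-0.1, -1.4, -0.6]
width: 0.087
time: 3.65
ee_pos: [0.6112, 0.1391, 0.0055]
eef_rot: [0.5, 0.5, -0.5, 0.5]
ft_force: [-0.2, -1.1, 5.1]
width: 0.0655
```

```bash
python3 -m pendant '-0.2 0 0 0 0 0;-0.4 0 0 0 0 0;-0.6 0 0 0 0 0;-0.66 -0.1 0.25 0 0 0;-0.66 -0.25 0.6 0 0 0;-0.66 -0.4 0.9 0 0 0;-0.66 -0.4 0.9 0 0 0;-0.66 -0.4 0.9 0 0 0'
python3 -m pendant '0 0 0.408 0 0 0;0 0 0.408 0 0 0;0 0 0.408 0 0 0;0.1 0 0.408 0 0 0;0.1 0 0.408 0 0 0;0.1 0 0.408 0 0 0'
python3 - <<'E'
from h import *
s=r.read_state(); print(s["time"],s["ee_pos"],s["eef_rot"],s["width"],s["ft_force"],s["joint_positions"])
for n in("side","scene","wrist"):
    c=cal(n); I,D=vision.camera(n); np.savez(f"pics/{n}1.npz",I=I,D=D,K=c[0],R=c[1],t=c[2]); 
    q=proj(c,[.5114,-.189,.125]).astype(int); print(n,q)
    if n!="wrist":
        y0,x0=q[1]-40,q[0]-50; C=cv2.resize(I[y0:y0+80,x0:x0+100],(400,320),interpolation=cv2.INTER_CUBIC)
    else: C=cv2.resize(I,(400,300))
    cv2.imwrite(f"pics/{n}1c.png",C)
a=[cv2.imread(f"pics/{n}1c.png") for n in("side","scene")]; cv2.imwrite("pics/c1.png",np.hstack(a))
E
```

```text
time: 4.45
ee_pos: [0.5094, -0.0879, 0.1699]
eef_rot: [0.5, 0.5, -0.5, 0.5]
ft_force: [0.7, 0.0, -0.2]
width: 0.0655
time: 5.05
ee_pos: [0.5104, -0.1875, 0.1447]
eef_rot: [0.5, 0.501, -0.5, 0.5]
ft_force: [0.6, 0.1, -0.2]
width: 0.0653
5.05 [ 0.51043562 -0.18750248  0.1447287 ] [ 0.49967766  0.50056834 -0.50006497  0.4996885 ] 0.06533781821203118 [ 0.61155103  0.08684498 -0.21625473] [ 0.21932167  0.21199964  0.05514134  1.78050394 -0.01284544  1.15078565
  0.27899914]
side [285 166]
scene [234 163]
wrist [255 231]
```

View pics/c1.png

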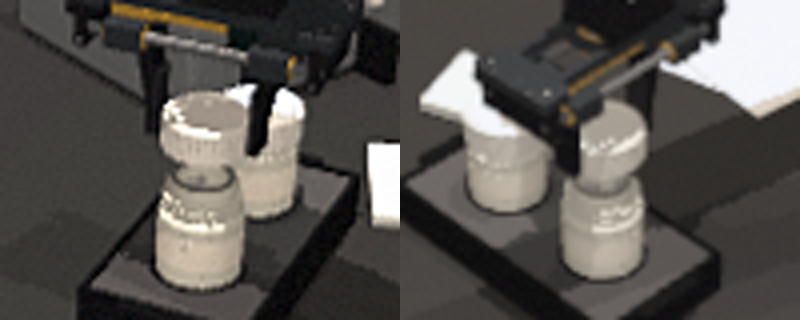

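The lid hangs level over the mouth in both views. I'll check the left silhouette edges of lid and jar against the projected axis.

Run:
```python
from h import *
for n in("side","scene"):
    f=np.load(f"pics/{n}1.npz"); c=(f["K"],f["R"],f["t"]); I=cv2.GaussianBlur(f["I"],(0,0),.6).min(2).astype(float)
    o=-c[1].T@c[2]; A=np.array([.5114,-.189])
    e=np.array([*(c[1][0][:2])]); e/=np.linalg.norm(e)   # world horizontal direction = image right
    for name,z,rad in(("jar",.06,.0315),("jar",.07,.0315),("lid",.148,.033),("lid",.152,.033)):
        ctr=proj(c,[*A,z]); v=int(round(ctr[1])); 
        # visible front surface row: shift toward camera
        d=(o[:2]-A)/np.linalg.norm(o[:2]-A); 
        q=proj(c,[*(A),z]); L=proj(c,[*(A-e*rad),z]); Rr=proj(c,[*(A+e*rad),z])
        row=I[int(round(q[1]))]; 
        def edge(u,s):
            us=np.arange(u-6,u+6.01,.1); val=np.interp(us,np.arange(512),row); g=np.gradient(val)*s; return us[g.argmax()],g.max()
        print(n,name,z,"pred",L.round(2),Rr.round(2),"meas",edge(L[0],1),edge(Rr[0],-1),"mm/px",rad*2000/(Rr[0]-L[0]))
```

```text
side jar 0.06 pred [273.48 185.59] [295.16 185.94] meas (np.float64(273.1830111714843), np.float64(6.600000000001501)) (np.float64(295.16434504630115), np.float64(4.300000000000978)) mm/px 2.905725282574771
side jar 0.07 pred [273.63 182.66] [295.39 183.  ] meas (np.float64(273.1287251667141), np.float64(5.5000000000012506)) (np.float64(295.19081677532216), np.float64(4.200000000000955)) mm/px 2.894942321402616
side lid 0.148 pred [274.27 158.95] [297.75 159.33] meas (np.float64(274.16981683451746), np.float64(8.100000000001842)) (np.float64(296.1503822165164), np.float64(6.20000000000141)) mm/px 2.8108352131332017
side lid 0.152 pred [274.33 157.69] [297.85 158.08] meas (np.float64(274.13115243926177), np.float64(7.400000000001683)) (np.float64(296.1478037678263), np.float64(6.500000000001478)) mm/px 2.8065220289179544
scene jar 0.06 pred [224.68 179.63] [244.76 179.86] meas (np.float64(223.18439702631048), np.float64(2.799999999999841)) (np.float64(243.1550110425659), np.float64(2.9999999999998295)) mm/px 3.138917421707957
scene jar 0.07 pred [224.61 177.23] [244.77 177.46] meas (np.float64(223.11093091981988), np.float64(2.9999999999998295)) (np.float64(244.17183957516903), np.float64(4.8999999999997215)) mm/px 3.124859155754594
scene lid 0.148 pred [223.52 157.77] [245.41 158.03] meas (np.float64(228.11667545491903), np.float64(10.19999999999942)) (np.float64(244.10573682885695), np.float64(4.699999999999733)) mm/px 3.015204666499932
scene lid 0.152 pred [223.48 156.73] [245.41 156.99] meas (np.float64(228.1839809306944), np.float64(8.7999999999995)) (np.float64(244.11394131504588), np.float64(5.599999999999682)) mm/px 3.0095813600783563
```

Lid and jar agree to about 0.5 mm. I descend over the neck in small steps, watching the force.

```bash
python3 -m pendant '0.06 0 0 0 0 0;0.1 0 0 0 0 0;0.12 0 0 0 0 0;0.12 0 0 0 0 0'
python3 -m pendant '0.016 0 0 0 0 0;0.016 0 0 0 0 0;0.016 0 0 0 0 0'
python3 -m pendant '0.008 0 0 0 0 0;0.008 0 0 0 0 0;0.008 0 0 0 0 0'
```

```text
time: 5.6
ee_pos: [0.5105, -0.1878, 0.1143]
eef_rot: [0.5, 0.5, -0.5, 0.5]
ft_force: [-0.2, -0.2, -0.0]
width: 0.0655
time: 5.9
ee_pos: [0.5109, -0.188, 0.111]
eef_rot: [0.5, 0.5, -0.5, 0.5]
ft_force: [0.2, -0.6, -1.2]
width: 0.0652
time: 6.2
ee_pos: [0.5108, -0.188, 0.1088]
eef_rot: [0.5, 0.5, -0.5, 0.5]
ft_force: [-0.6, -0.5, -0.3]
width: 0.0659
```

```bash
python3 -m pendant '0.006 0 0 0 0 0;0.006 0 0 0 0 0;0.006 0 0 0 0 0'
python3 -m pendant '0.006 0 0 0 0 0;0.006 0 0 0 0 0;0.006 0 0 0 0 0'
```

```text
time: 6.5
ee_pos: [0.5108, -0.188, 0.1073]
eef_rot: [0.5, 0.5, -0.5, 0.5]
ft_force: [-1.1, 0.2, -0.3]
width: 0.0653
time: 6.8
ee_pos: [0.5107, -0.1879, 0.1057]
eef_rot: [0.5, 0.5, -0.5, 0.5]
ft_force: [-0.1, -1.0, -0.9]
width: 0.0656
```

```bash
cat > st.py <<'E'
from h import *
s=r.read_state(); print("t",s["time"],"F",np.round(s["ft_force"],1),"M",np.round(s["torque"],2),"p",np.round(s["ee_pos"],4),"j7",round(float(s["joint_positions"][6]),3),"w",round(float(s["width"]),4))
E
python3 st.py
```

```text
t 6.8 F [-0.1 -1.  -0.9] M [0.01 0.   0.02] p [ 0.5107 -0.1879  0.1057] j7 0.281 w 0.0656
```

```bash
for i in 1; do python3 -m pendant '0.006 0 0 0 0 0;0.006 0 0 0 0 0;0.006 0 0 0 0 0'; python3 st.py; python3 -m pendant '0.004 0 0 0 0 0;0.004 0 0 0 0 0;0.004 0 0 0 0 0'; python3 st.py; done
```

```text
time: 7.1
ee_pos: [0.511, -0.188, 0.1046]
eef_rot: [0.5, 0.5, -0.5, 0.5]
ft_force: [-0.3, 0.8, 1.6]
width: 0.0656
t 7.1 F [-0.3  0.8  1.6] M [ 0.03  0.16 -0.06] p [ 0.511  -0.188   0.1046] j7 0.281 w 0.0656
time: 7.4
ee_pos: [0.511, -0.1881, 0.1044]
eef_rot: [0.5, 0.5, -0.5, 0.5]
ft_force: [-3.3, 1.6, 11.9]
width: 0.0657
t 7.4 F [-3.3  1.6 11.9] M [0.29 1.06 0.01] p [ 0.511  -0.1881  0.1044] j7 0.281 w 0.0657
```

Contact is at about 16.8 mm below the mouth, so the lugs are low on the ridges. I turn back anticlockwise, raising with the ridge (0.072 mm/deg).

```bash
python3 -m pendant '-0.0023 0 0 -0.093 0 0;-0.0046 0 0 -0.186 0 0;-0.0069 0 0 -0.279 0 0;-0.0069 0 0 -0.279 0 0' |tail -1; python3 st.py; python3 -m pendant '-0.0023 0 0 -0.093 0 0;-0.0046 0 0 -0.186 0 0;-0.0069 0 0 -0.279 0 0;-0.0069 0 0 -0.279 0 0'|tail -1; python3 st.py
```

```text
width: 0.0655
t 7.8 F [-1.8 -0.  10.7] M [0.06 0.63 0.16] p [ 0.5114 -0.1881  0.1062] j7 0.693 w 0.0655
width: 0.0655
t 8.2 F [-5.2 -0.1 11.9] M [-0.13  1.07  0.09] p [ 0.5109 -0.1885  0.1079] j7 1.1 w 0.0655
```

```bash
python3 -m pendant '-0.0023 0 0 -0.093 0 0;-0.0046 0 0 -0.186 0 0;-0.0046 0 0 -0.186 0 0' |tail -1; python3 st.py; python3 -m pendant '-0.0012 0 0 -0.046 0 0;-0.0012 0 0 -0.046 0 0'|tail -1; python3 st.py;  python3 -m pendant '-0.0012 0 0 -0.046 0 0;-0.0012 0 0 -0.046 0 0'|tail -1; python3 st.py
```

```text
width: 0.0653
t 8.5 F [-2.1 -0.8  1.5] M [-0.06  0.56 -0.  ] p [ 0.5103 -0.1883  0.1078] j7 1.369 w 0.0653
width: 0.0655
t 8.7 F [-2.3 -0.5 -0.7] M [-0.    0.71 -0.04] p [ 0.5101 -0.1881  0.1076] j7 1.431 w 0.0655
width: 0.0654
t 8.9 F [-5.3  0.  -1.1] M [ 0.04  0.91 -0.06] p [ 0.51   -0.188   0.1078] j7 1.498 w 0.0654
```

The force is gone, so the lugs have passed the ridge tops. Lowering into the gaps.

```bash
python3 -m pendant '0.004 0 0 0 0 0;0.008 0 0 0 0 0;0.008 0 0 0 0 0' |tail -1; python3 st.py; python3 -m pendant '0.006 0 0 0 0 0;0.006 0 0 0 0 0'|tail -1; python3 st.py;  python3 -m pendant '0.006 0 0 0 0 0;0.006 0 0 0 0 0'|tail -1; python3 st.py
```

```text
width: 0.0655
t 9.2 F [-5.5 -1.6  1.5] M [-0.27  1.13 -0.03] p [ 0.5103 -0.1885  0.1064] j7 1.497 w 0.0655
width: 0.0658
t 9.4 F [-3.9 -2.7  0.3] M [-0.52  0.97 -0.02] p [ 0.5105 -0.1888  0.1049] j7 1.497 w 0.0658
width: 0.0654
t 9.6 F [-4.5 -2.4  0.5] M [-0.57  0.96  0.05] p [ 0.5105 -0.1888  0.1034] j7 1.497 w 0.0654
```

```bash
python3 -m pendant '0.004 -0.0018 -0.0015 0 0 0;0.004 -0.0018 -0.0015 0 0 0;0.004 -0.0018 -0.0015 0 0 0' |tail -1; python3 st.py; python3 -m pendant '0.003 0 0 0 0 0;0.003 0 0 0 0 0'|tail -1; python3 st.py
```

```text
width: 0.0652
t 9.9 F [-4.2 -3.5  4.3] M [-0.71  0.95 -0.07] p [ 0.5104 -0.1888  0.1028] j7 1.5 w 0.0652
width: 0.0655
t 10.1 F [-6.1 -2.2  9.4] M [-0.56  1.54 -0.05] p [ 0.5105 -0.1888  0.1026] j7 1.5 w 0.0655
```

The drop into the gaps is confirmed: floor contact at TCP 0.1027, about 18 mm below the mouth. Now anticlockwise to the rib stop.

```bash
python3 -m pendant '-0.001 0 0 -0.046 0 0;-0.001 0 0 -0.046 0 0' |tail -1; python3 st.py; python3 -m pendant '0 0 0 -0.046 0 0;0 0 0 -0.046 0 0'|tail -1; python3 st.py; python3 -m pendant '0 0 0 -0.046 0 0;0 0 0 -0.046 0 0'|tail -1; python3 st.py
```

```text
width: 0.0655
t 10.3 F [-6.9 -1.9 10.5] M [-0.58  1.64  0.04] p [ 0.5104 -0.1887  0.1029] j7 1.569 w 0.0655
width: 0.0652
t 10.5 F [-8.3 -2.1 10.7] M [-0.63  1.76  0.1 ] p [ 0.5104 -0.189   0.1032] j7 1.636 w 0.0652
width: 0.0655
t 10.7 F [-10.6  -1.4  14.6] M [-0.35  2.14 -0.47] p [ 0.5102 -0.189   0.1033] j7 1.703 w 0.0655
```

```bash
python3 -m pendant '-0.001 0 0 -0.03 0 0;-0.001 0 0 -0.03 0 0' |tail -1; python3 st.py; python3 -m pendant '0 0 0 -0.03 0 0;0 0 0 -0.03 0 0'|tail -1; python3 st.py
```

```text
width: 0.0658
t 10.9 F [-6.8 -2.8 10.4] M [-0.36  1.61 -1.19] p [ 0.5104 -0.1891  0.1033] j7 1.745 w 0.0658
width: 0.0653
t 11.1 F [-2.4 -3.1  6.1] M [-0.49  0.54 -1.41] p [ 0.5112 -0.1892  0.1033] j7 1.788 w 0.0653
```

Firm stop reached: Mz went to -1.4 Nm near j7 ≈ 1.70. Now clockwise with the thread's descent.

```bash
python3 -m pendant '0 0 0 0.058 0 0;0 0 0 0.15 0 0;0.0012 0 0 0.21 0 0;0.0012 0 0 0.21 0 0' |tail -1; python3 st.py; python3 -m pendant '0.0023 0 0 0.093 0 0;0.0046 0 0 0.186 0 0;0.0046 0 0 0.186 0 0'|tail -1; python3 st.py
```

```text
width: 0.0658
t 11.5 F [-0.8 -2.9  2.7] M [-0.48 -0.02 -0.05] p [ 0.5112 -0.1883  0.1024] j7 1.481 w 0.0658
width: 0.0658
t 11.8 F [-0.3 -1.5  3. ] M [-0.48 -0.2  -0.06] p [ 0.5112 -0.1882  0.1012] j7 1.212 w 0.0658
```

```bash
python3 -m pendant '0.0023 0 0 0.093 0 0;0.0046 0 0 0.186 0 0;0.0046 0 0 0.186 0 0' |tail -1; python3 st.py; python3 -m pendant '0.0023 0 0 0.093 0 0;0.0046 0 0 0.186 0 0;0.0046 0 0 0.186 0 0'|tail -1; python3 st.py
```

```text
width: 0.0652
t 12.1 F [ 0.3 -1.5  4.1] M [-0.17 -0.2  -0.12] p [ 0.511 -0.188  0.1  ] j7 0.944 w 0.0652
width: 0.0656
t 12.4 F [1.5 0.2 5.4] M [-0.11 -0.48 -0.02] p [ 0.5111 -0.1881  0.099 ] j7 0.675 w 0.0656
```

```bash
python3 -m pendant '0.0023 0 0 0.093 0 0;0.0046 0 0 0.186 0 0;0.0046 0 0 0.186 0 0' |tail -1; python3 st.py; python3 -m pendant '0.0023 0 0 0.093 0 0;0.0023 0 0 0.093 0 0'|tail -1; python3 st.py; python3 -m pendant '0.0012 0 0 0.046 0 0;0.0012 0 0 0.046 0 0'|tail -1; python3 st.py
```

```text
width: 0.0653
t 12.7 F [-0.4  0.9  9.7] M [-0.01 -0.1  -0.04] p [ 0.5112 -0.1882  0.0984] j7 0.405 w 0.0653
width: 0.0658
t 12.9 F [-0.2  0.  10.9] M [ 0.   -0.12 -0.12] p [ 0.5114 -0.1883  0.098 ] j7 0.27 w 0.0658
width: 0.0655
t 13.1 F [-0.8  0.9 10.8] M [-0.13 -0.09 -0.09] p [ 0.5113 -0.1884  0.0978] j7 0.205 w 0.0655
```

The arm is carrying the seal load, so I ease off the push to see whether the thread holds.

```bash
python3 -m pendant '-0.004 0 0 0 0 0;-0.004 0 0 0 0 0;-0.004 0 0 0 0 0' |tail -1; python3 st.py; python3 -m pendant '0 0 0 0.07 0 0;0 0 0 0.07 0 0'|tail -1; python3 st.py
```

```text
width: 0.0656
t 13.4 F [ 5.6 -1.   2.3] M [-0.41 -1.33  0.18] p [ 0.5113 -0.1884  0.0979] j7 0.203 w 0.0656
width: 0.0656
t 13.6 F [ 5.5 -2.1  0.7] M [-0.53 -1.25 -0.25] p [ 0.5109 -0.1886  0.0975] j7 0.097 w 0.0656
```

```bash
python3 -m pendant '0.001 0 0 0.046 0 0;0.001 0 0 0.046 0 0' |tail -1; python3 st.py; python3 -m pendant '0.001 0 0 0.046 0 0;0.001 0 0 0.046 0 0'|tail -1; python3 st.py;python3 -m pendant '0 0 0 0 0 0'|tail -1; python3 st.py
```

```text
width: 0.0657
t 13.8 F [ 4.9 -2.9 -0.3] M [-0.8  -1.42  0.06] p [ 0.511  -0.1887  0.0973] j7 0.032 w 0.0657
width: 0.0651
t 14.0 F [ 6.2 -2.3  1.2] M [-0.7  -1.44  1.2 ] p [ 0.5114 -0.1884  0.0973] j7 -0.034 w 0.0651
width: 0.0656
t 14.1 F [ 6.1 -3.5  1.1] M [-0.71 -1.42  1.19] p [ 0.5114 -0.1884  0.0973] j7 -0.032 w 0.0656
```

Firm end at about 99° from the stop (Mz +1.2 Nm, the end ribs), with the thread carrying the load. I unload the twist, release and retreat upward.

```bash
python3 -m pendant '0 0 0 -0.025 0 0;0 0 0 -0.025 0 0' |tail -1; python3 st.py; python3 -m pendant '0 0 0 0 0 0;0 0 0 0 0 0;0 0 0 0 0 0;0 0 0 0 0 0;0 0 0 0 0 0;0 0 0 0 0 0' 1 |tail -1; python3 st.py; python3 -m pendant '-0.1 0 0 0 0 0;-0.25 0 0 0 0 0;-0.4 0 0 0 0 0;-0.5 0 0 0 0 0;-0.5 0 0 0 0 0;-0.5 0 0 0 0 0' |tail -1; python3 st.py
python3 -m pendant '0 0 0.25 0 0 0;0 0 0.25 0 0 0;0 0 0.25 0 0 0;0 0 0.25 0 0 0' |tail -1
python3 - <<'E'
from h import *
for n in("side","scene","wrist"):
    c=cal(n); I,D=vision.camera(n); P=cloud(c,D); q=proj(c,[.5112,-.1885,.117])
    m=(np.hypot(P[...,0]-.5112,P[...,1]+.1885)<.05)&(P[...,2]>.1)&(P[...,2]<.135)&(I.min(2)>100)
    p=P[m]; print(n,q,len(p),"top z",np.percentile(p[:,2],[50,90,98]).round(4) if len(p) else 0)
    t=p[p[:,2]>np.percentile(p[:,2],95)-.004]
    if len(t)>10:
        print(" centre",((t.min(0)+t.max(0))/2).round(4),"tilt",np.linalg.lstsq(np.c_[t[:,:2],np.ones(len(t))],t[:,2],rcond=None)[0][:2].round(3))
    if n=="wrist": C=cv2.resize(I,(400,300))
    else:
        y0,x0=max(int(q[1])-40,0),int(q[0])-50; C=cv2.resize(I[y0:y0+75,x0:x0+100],(400,300),interpolation=cv2.INTER_CUBIC)
    cv2.imwrite(f"pics/{n}2.png",C)
    if n=="scene": cv2.imwrite("pics/scenefull2.png",I)
F=cv2.resize(cv2.imread("pics/scenefull2.png"),(400,300))
a=[cv2.imread(f"pics/{n}2.png") for n in("side","scene","wrist")]
cv2.imwrite("pics/c2.png",np.vstack([np.hstack(a[:2]),np.hstack([a[2],F])]))
E
```

```text
width: 0.0653
t 14.3 F [ 5.6 -0.9  2.7] M [-0.42 -1.37  0.15] p [ 0.5113 -0.1883  0.0973] j7 0.005 w 0.0653
width: 0.0869
t 14.9 F [-0.1 -0.3 -0.4] M [ 0.01  0.   -0.  ] p [ 0.5101 -0.1882  0.0969] j7 -0.002 w 0.0869
width: 0.0869
t 15.5 F [ 0.2 -0.4 -1.1] M [0.04 0.05 0.02] p [ 0.5103 -0.1883  0.2221] j7 -0.011 w 0.0869
width: 0.0869
side [285.40962666 168.81562756] 329 top z [0.1173 0.1202 0.1216]
 centre [ 0.5096 -0.1862  0.1199] tilt [0.008 0.009]
scene [234.71949898 165.83813909] 300 top z [0.1139 0.1171 0.1187]
 centre [ 0.5164 -0.1879  0.1174] tilt [-0.004  0.005]
wrist [256.67460256 128.1173167 ] 4173 top z [0.1179 0.119  0.1197]
 centre [ 0.511  -0.1895  0.1183] tilt [ 0.002 -0.001]
```

View pics/c2.png

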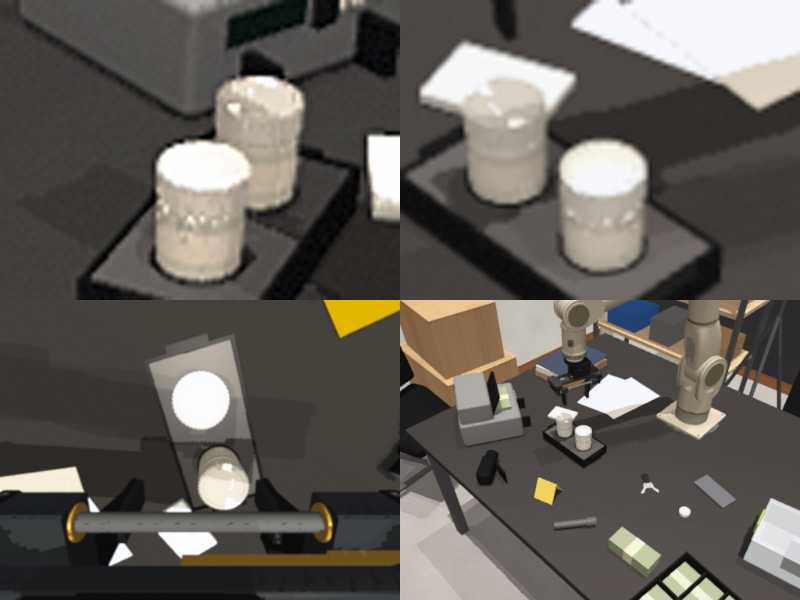

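Both jars in the tray now look alike, each with its lid on. The lid top is level at about 118 mm (tight range 117.5 to 119 mm), the gripper is clear, and the other things are undisturbed. Handing in.

```bash
python3 -c "
from bench import close_job; print(close_job())"
```

```text
the job is handed in; nothing more can be done
None
```

The jar is closed with its own lid: it is screwed down tight, the gripper has let go, and the job is handed in at about 16 s of the 61 s allowed.

**What I did:** I gripped the larger lid and set it level on the mouth. It landed on the ridges about 17 mm below the mouth. I turned it back about 65° until it dropped into the gaps, went on to the firm stop at the ribs (about −1.4 N m), then screwed it clockwise about 99°. There it met a firm end (about +1.2 N m). I eased off the twist, opened the gripper and retreated upward.

**Last checks:**
- **Height:** the wrist camera puts the lid's top at about 118 mm, within the 117.5–119 mm that tight means. The side and scene cameras spread a few mm around that.
- **Level and centred:** the wrist view shows a tilt of 0.002 at most, and the lid centred on the jar to within about 1 mm.
- **Thread holding:** with the arm's downward push eased off, the lid stayed down.
- **Other things:** the rest of the desk looked undisturbed.

**What disagreed:**
- While I was still pressing down, the twist reading stayed near zero and was once slightly the wrong way (−0.25 N m). So tightness rests on the firm end, the thread holding and the height.
- The arm's own height reading put the lid about 23.7 mm down, just past the stated 22–23.5 mm. The lid's measured top is within range.

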